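# Tip the read slide mailers into the red bin

## Task

The slides in the tipping tray have been read: tip the tray towards the red bin so that all three slide mailers slide off into that bin, then push the tray back level for the next batch and let go; its two press tabs are there to push on. Do not touch the mailers themselves, and leave the other things on the bench where they are.

Things in the scene. Friction and masses are not known exactly. Their poses are not given: they have to be found in the camera images.
- stand: grey floor stand of the tipping tray, fixed to the bench; origin on the bench top under the tray's centre. Its y axis runs along the tray's length (towards the left end), its x axis is the hinge direction and points away from the robot, z up. Two 50 mm wide uprights hold the hinge at the middle of the tray's long sides and end 12 mm above the tray floor, inside the height of the tray's side walls.
- tray (a joint): tilt of the tray on its hinge, rad: 0 is level, positive when the left (+y of the stand) end is down, negative when the right end is down, end stops at +-0.55. The hinge axis runs along the stand's x axis at the height of the top of the tray floor (160 mm above the bench). The hinge is stiff: the tray stays at whatever tilt it is left; about 5 N at a tab turns it.
- tray_centre (a point): centre of the top of the tray floor, on the hinge axis. The tray is bright aluminium, 240 mm long (along the stand's y) and 140 mm wide, floor 4 mm thick, with 32 mm high walls on its two long sides and both ends open. On a slope of 0.4 rad or more the mailers slide by themselves off the low end.
- tab_left (a point): centre of the top face of the left press tab, moves with the tray. The tab is a flat black plate with a yellow pad, flush with the tray floor at the left end of the robot-side edge: it sticks out 56 mm from the tray side and is 54 mm long along the tray; its centre is 88 mm along the tray from the hinge and 99 mm towards the robot from the tray's middle line. Pressing it down lowers the left end.
- tab_right (a point): the same at the right end: pressing it down lowers the right end.
- mailer1_centre (a point): centre of the white plastic slide mailer, a closed box 32 x 84 x 24 mm (84 along its y), about 45 g; it starts lying flat on the tray floor, long side along the tray
- mailer2_centre (a point): centre of the blue plastic slide mailer, a closed box 32 x 84 x 24 mm (84 along its y), about 45 g; it starts lying flat on the tray floor, long side along the tray
- mailer3_centre (a point): centre of the green plastic slide mailer, a closed box 32 x 84 x 24 mm (84 along its y), about 45 g; it starts lying flat on the tray floor, long side along the tray
- bin_red: red open bin, fixed, 180 mm (its x) by 220 mm (its y, along the tray) and 75 mm high, walls 4 mm; origin on the bench at its centre. It stands at one end of the tray, its near wall under that tray end: left or right varies.
- bin_grey: grey open bin of the same size, at the other end of the tray
- stain_jar: clear glass jar, 60 mm across, 65 mm tall, upright in front of the stand (robot side); loose, origin at its underside; only to be left alone
- oil_bottle: small amber glass bottle with black cap, 48 mm across, 85 mm tall, upright behind the stand; loose, origin at its underside; only to be left alone
- counter: black hand-size tally counter with white keys, 70 x 110 x 40 mm, lying in front of one bin; loose, origin at its underside; only to be left alone
- petri_dish: clear round dish with pink contents, 90 mm across, 17 mm tall, in front of the other bin; loose, origin at its underside; only to be left alone
- dropper_rack: white rack with two rows of four dropper bottles with coloured caps, 75 x 150 x 78 mm, out to the right; loose, origin at its underside; only to be left alone
There are look-alikes about, which are no part of the job. Of the things that look like the part that bears mailer2_centre, the smallest one is meant.

How it is judged:
By the outcome, as a careful person would: the job done as asked, in the order asked, and still so for the second after the job is handed in, with the robot touching nothing.
It also fails if it takes over 38 s, if anything falls off the work surface, if the arm or the gripper's body presses on something with over 40 N, if the wrist force passes 120 N, or if a joint passes its speed limit or range.

## Robot

A 6-joint arm with a two-finger parallel gripper is mounted at the origin on the work surface. World frame = base frame: x ahead of the robot, y to its left, z up, the work surface at z = 0. Lengths are in mm, angles in rad, forces in N, time in s.
With the tool pointing down it reaches from about 325 to 925 mm from the base axis. Payload 3.1 kg.
Tool frame: the origin (TCP) lies at the very end of the fingers, on their centre line; the grasp point (between the pads) lies 19 mm behind it; z points along the fingers, y is the direction in which the jaws open and shut (so a half turn about z gives the same grasp; the last joint's range is limited). The gripper opens to 85 mm and grips with 20 to 120 N. Pads are 22 mm wide; open, the fingers measure 114 mm over their backs; the gripper's body (76 mm by 85 mm) begins 54 mm behind the grasp point. The pads swing forward as they close: fully open they stand 13 mm farther back than shut.
Start: joints at [-1.335, 0.217, 1.613, -0, 1.311, -0.112], TCP at [213.04, -587.582, 231.3] pointing down, gripper open.
Joint ranges: [-2.75, 2.75], [-0.78, 2.1], [0.31, 2.55], [-1.13, 4.27], [0.13, 2.63], [-2.58, 2.58]. Speed limits (rad/s): [2.79, 2.79, 3.14, 3.14, 3.14, 3.14].

## Interface

Orientations are given as a 3x3 rotation matrix whose columns are the frame's x, y, z axes.
In Python, from plant import env gives the robot as it stands.
- The arm moves only by the shell command python3 -m jog 'ROWS' [FORCE]. ROWS is JSON, a list of rows, each an object with "hand": the finger opening in m, from 0 to 0.0854; "slide": the shift along the tool's x, y, z in m, a list of three; "turn": the turn about the tool's z in rad. A call has exactly 10 rows; each row shifts and turns the pose as measured when the row begins, along the tool's axes as they then stand; what a row does not reach is not made up. A row lasts 1/10 s, in which the tool goes at most 50 mm and 8.59 degrees, less where a joint would pass 70% of its speed; a pose out of reach is approached as far as the arm can. A call with a gripper value outside its range is refused whole. The fingers move at their own pace and stop on an object; FORCE is the grip in N (left out, the last holds). Time passes only in rows, so rows that do not move let the fingers close, or fill a call up. It gives the time, the measured TCP pose, the force and the opening at its end, in the units of the state.
- env.sense(): the state, without advancing time (a new reading comes with each control period).
- env.grab_frame(name): name is "side" or "top" or "wrist"; returns the picture (420x560x3 uint8, blue, green, red); there is no depth.
- env.calibration(name): a dict with "intrinsics" (3x3 intrinsics, pixels), "k1" (the pictures are not rectified: a ray, as slopes to the right and down, at radius r is drawn at 1 + k1 r^2 times it, then the intrinsics apply), "R" (3x3) and "t" (3): a world point X has camera coordinates R X + t. Camera axes: x right, y down, z forward; pixel columns grow to the right and rows downward; lengths in mm; the calibration is good to about 2 mm. A picture is of the moment at which its call begins: read the wrist's pose just before it. calibration takes no time and is no camera call; for the wrist camera it gives the pose at the moment of the call.
- env.finish_job(): hands the job in, once; it reports no verdict.
The state is a dict: "clock": time; "joint_pos": joint angles; "joint_velocities": joint speeds; "joint_efforts": joint torques, N m; "position": TCP position; "tool_rot": TCP orientation; "ft_force": force on the tool from outside, world axes, zero at the start; "torque": the same for the moment, N m; "opening": opening from 0.0 (shut) to 1.0 (fully open).
Only numpy, scipy, OpenCV 4.12 (cv2) and the standard library are available. Lean on these libraries where they do the work, as an engineer would, in place of code of your own. Each camera call takes 0.05 s, during which the arm holds its last target.

## Working session

There is one attempt and no reset: what is moved stays moved. The work goes in short steps, Python scripts to look and compute and a shell command to move; the robot and the scene stay as the last step left them, time stands still between calls to the robot, and variables do not carry over. Pictures are saved under pics/ and viewed, and the job is handed in when it is done.

```bash
ls; mkdir -p pics
python3 - <<'E'
from plant import env
import cv2
for n in("side","top"):
    cv2.imwrite(f"pics/{n}0.png",env.grab_frame(n))
    c=env.calibration(n);print(n,c)
s=env.sense();print(s['clock'],s['position'],s['tool_rot'],s['opening'])
E
```

```text
pics
side {'intrinsics': array([[526.04512179,   0.        , 284.91832057],
       [  0.        , 526.04512179, 213.29475916],
       [  0.        ,   0.        ,   1.        ]]), 'k1': -0.15271533303556767, 'R': array([[-0.92149602, -0.38835813,  0.00480155],
       [-0.21803914,  0.50705332, -0.83388001],
       [ 0.32140944, -0.76946403, -0.55192488]]), 't': array([ 476.59568463,  281.97941937, 1280.73133581])}
top {'intrinsics': array([[541.04353006,   0.        , 276.6632967 ],
       [  0.        , 541.04353006, 209.12563735],
       [  0.        ,   0.        ,   1.        ]]), 'k1': -0.16353075853613366, 'R': array([[-1.90762499e-02, -9.99817920e-01, -4.72368084e-04],
       [-9.73847814e-01,  1.86877259e-02, -2.26431454e-01],
       [ 2.26399053e-01, -3.85944836e-03, -9.74026988e-01]]), 't': array([ -87.61355205,  603.73138816, 1514.01922237])}
0.1 [ 212.86480003 -586.85507275  230.0952165 ] [[ 9.40135677e-01  3.40800042e-01 -4.89760750e-04]
 [ 3.40800293e-01 -9.40133322e-01  2.12062682e-03]
 [ 2.62269307e-04 -2.16058754e-03 -9.99997632e-01]] 0.9983969375365709
```

View pics/side0.png

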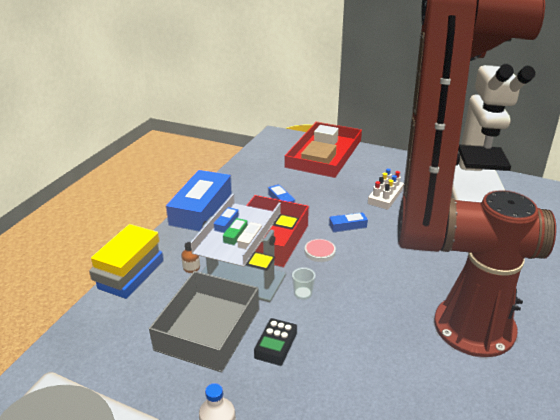

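View pics/top0.png

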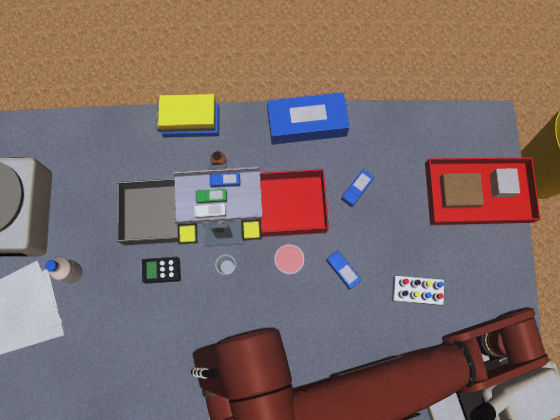

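The top view shows the tray at (218,195) with the red bin at its right end (295,200) and the grey bin at its left (147,210). A second red bin with boxes in it, at (482,190), is away from the tray, so it's a look-alike. The yellow pads are at (187,233) for the left tab and (252,230) for the right tab.

There are four blue candidates for mailer2: (225,180) on the tray, (358,187) and (344,269) loose on the bench, and a large box at (308,117). I'll measure these and enlarge them.

```bash
cat > h.py <<'E'
import numpy as np,cv2
from plant import env
C={n:env.calibration(n) for n in("side","top")}
def ray(n,p):
    c=C[n];K=c["intrinsics"]
    d=cv2.undistortPoints(np.array([[p]],float),K,np.array([c["k1"],0,0,0,0]))[0,0]
    R=c["R"];return -R.T@c["t"],R.T@np.array([d[0],d[1],1])
def plane(n,p,z):
    o,v=ray(n,p);return o+v*(z-o[2])/v[2]
def tri(ps,pt):
    (a,u),(b,v)=ray("side",ps),ray("top",pt)
    s=np.linalg.lstsq(np.c_[u,-v],b-a,rcond=None)[0]
    return (a+s[0]*u+b+s[1]*v)/2,np.linalg.norm(a+s[0]*u-b-s[1]*v)
def blobs(img,lo,hi,amin=60):
    m=cv2.inRange(cv2.cvtColor(img,cv2.COLOR_BGR2HSV),lo,hi)
    n,l,st,ce=cv2.connectedComponentsWithStats(m)
    return [(ce[i].round(1),st[i].tolist()) for i in range(1,n) if st[i,4]>amin]
E
python3 - <<'E'
from h import *
T=cv2.imread("pics/top0.png");S=cv2.imread("pics/side0.png")
Y=((22,120,120),(35,255,255));B=((100,120,60),(125,255,255))
for n,i in(("side",S),("top",T)):
    print(n,"Y",blobs(i,*Y));print(n,"B",blobs(i,*B))
a=cv2.resize(T[150:290,110:390],(800,400),interpolation=cv2.INTER_CUBIC)
cv2.imwrite("pics/crop_t.png",a)
cv2.imwrite("pics/crop_s.png",cv2.resize(S[170:320,160:360],(800,600),interpolation=cv2.INTER_CUBIC))
E
```

```text
side Y [(array([299.8, 127.4]), [287, 125, 24, 7, 109]), (array([286. , 220.6]), [276, 215, 21, 12, 181]), (array([124.9, 249.5]), [91, 223, 68, 54, 2087]), (array([260.5, 259.9]), [249, 253, 24, 15, 243])]
side B [(array([198.6, 200.7]), [167, 170, 64, 61, 2191]), (array([280.7, 194.7]), [268, 185, 27, 17, 158]), (array([224.7, 221.3]), [214, 207, 24, 25, 260]), (array([347. , 222.6]), [330, 213, 38, 19, 417]), (array([134.2, 278.2]), [96, 251, 67, 48, 685]), (array([213.7, 392. ]), [205, 383, 18, 19, 258])]
top Y [(array([185.9, 109.8]), [158, 93, 57, 35, 1742]), (array([556.9, 127.3]), [555, 110, 5, 38, 74]), (array([251.1, 229.4]), [243, 221, 17, 17, 250]), (array([186.9, 233.2]), [179, 225, 17, 17, 255])]
top B [(array([307.9, 118.7]), [267, 93, 83, 51, 2842]), (array([196.1, 129.6]), [161, 104, 58, 33, 391]), (array([355.6, 189.7]), [342, 169, 32, 37, 349]), (array([222.2, 180. ]), [210, 173, 30, 14, 248]), (array([341.4, 267.1]), [327, 251, 34, 38, 395]), (array([ 50.6, 265.1]), [45, 260, 12, 11, 106])]
```

Run:
```python
from h import *
R,er=tri((286,220.6),(251.1,229.4));L,el=tri((260.5,259.9),(186.9,233.2))
print("R",R.round(1),er,"L",L.round(1),el)
d=L-R;print("dist",np.linalg.norm(d),"yaw(stand y vs world y)",np.arctan2(-d[0],d[1]))
print("on z=160",plane("top",(251.1,229.4),160),plane("top",(186.9,233.2),160))
print("jar",plane("top",(226,265),40),"petri",plane("top",(289,260),15))
from math import *
s=env.sense();r=s['tool_rot'];p=s['position']
print("yaw tool x",atan2(r[1,0],r[0,0]))
T=cv2.imread("pics/top0.png")
# sizes of the blue candidates
for nm,c,z in(("tray",(225,180),184),("a",(358,187),24),("b",(344,269),24),("big",(308,117),60)):
    m=cv2.inRange(cv2.cvtColor(T,cv2.COLOR_BGR2HSV),(95,90,60),(125,255,255))
    n,l,st,ce=cv2.connectedComponentsWithStats(m)
    k=min(range(1,n),key=lambda i:np.hypot(*(ce[i]-c))+(999 if st[i,4]<60 else 0))
    pts=np.argwhere(l==k)[:,::-1]
    W=np.array([plane("top",q,z)[:2] for q in pts],np.float32)
    print(nm,cv2.minAreaRect(W))
```

```text
R [525.9 -27.7 160.6] 1.3834469610591744 L [518.  148.4 160.4] 0.4960104325352924
dist 176.2536306179716 yaw(stand y vs world y) 0.044647555721031455
on z=160 [525.33165246 -27.87823402 160.        ] [517.87167399 148.34555407 160.        ]
jar [444.04195355  51.89901052  40.        ] petri [ 458.81088807 -133.02275376   15.        ]
yaw tool x 0.34776803132929646
tray ((662.0250244140625, 44.4265022277832), (37.135414123535156, 82.92552947998047), 0.6591796875)
a ((676.6859130859375, -346.82049560546875), (45.57231521606445, 120.65956115722656), 51.371002197265625)
b ((426.4581298828125, -292.41070556640625), (114.35687255859375, 48.290409088134766), 36.44947814941406)
big ((891.6683349609375, -202.13528442382812), (147.27308654785156, 244.0247344970703), 5.509511470794678)
```

View pics/crop_t.png

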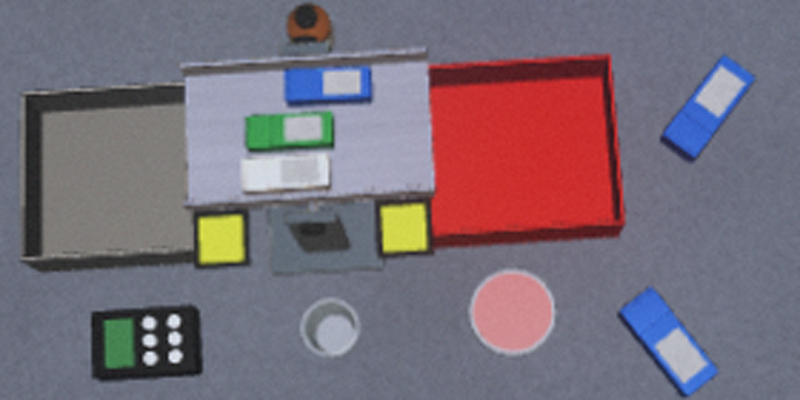

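View pics/crop_s.png

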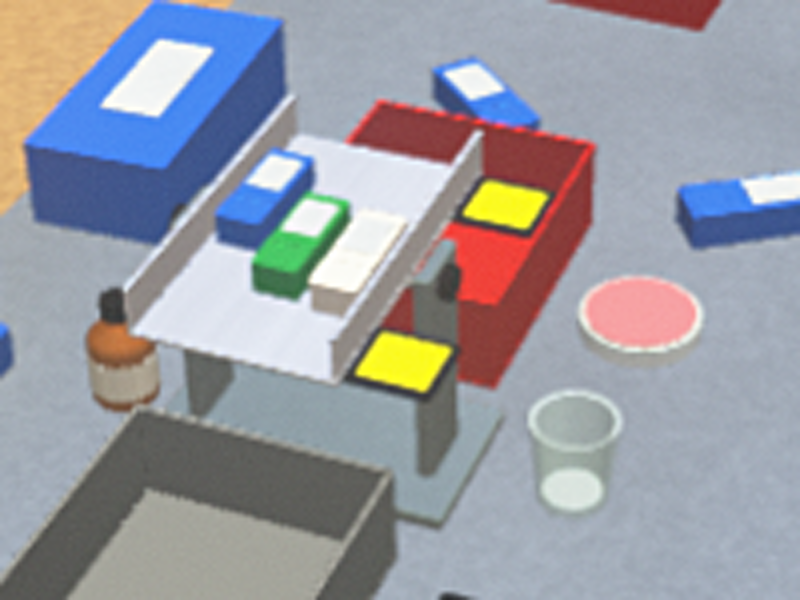

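mailer2 is the blue box on the tray at crop pixel (328,84). It's about 83 mm long, against 115–120 mm for the loose ones at (707,108) and (668,342) and 244 mm for the big box, so it's the smallest. The tray is level and both tabs are at z≈160. The red bin is at the −y (right) end, so I'll press the right tab.

First I'll move above it with the fingers shut.

```bash
python3 -m jog '[{"hand":0,"slide":[0.034,-0.030,0],"turn":0.1},{"hand":0,"slide":[0.030,-0.033,0],"turn":0.1},{"hand":0,"slide":[0.027,-0.036,0],"turn":0.1},{"hand":0,"slide":[0.023,-0.038,0],"turn":0},{"hand":0,"slide":[0.023,-0.038,0],"turn":0},{"hand":0,"slide":[0.023,-0.038,0],"turn":0},{"hand":0,"slide":[0.023,-0.038,0],"turn":0},{"hand":0,"slide":[0.023,-0.038,0],"turn":0},{"hand":0,"slide":[0.023,-0.038,0],"turn":0},{"hand":0,"slide":[0.023,-0.038,0],"turn":0}]' 40
cat >> h.py <<'E'
def go(x,y,z):
    s=env.sense();R=np.array(s["tool_rot"]);p=np.array(s["position"])
    print("t",s["clock"],"p",p.round(1),"yaw",round(float(np.arctan2(R[1,0],R[0,0])),3),"F",np.round(s["ft_force"],1),"slide mm",(R.T@(np.array([x,y,z])-p)).round(1))
E
python3 -c "
from h import *
go(518,-29,200)"
```

```text
clock: 1.1
position: [432.0, -185.6, 225.1]
tool_rot: [[1.0, 0.023, -0.004], [0.023, -1.0, 0.007], [-0.004, -0.007, -1.0]]
ft_force: [1.8, -0.8, -0.5]
opening: -0.002
t 1.1 p [ 432.  -185.6  225.1] yaw 0.023 F [ 1.8 -0.8 -0.5] slide mm [  89.6 -154.4   25.9]
```

```bash
python3 -m jog '[{"hand":0,"slide":[0.018,-0.031,0.002],"turn":0},{"hand":0,"slide":[0.018,-0.031,0.002],"turn":0},{"hand":0,"slide":[0.018,-0.031,0.002],"turn":0},{"hand":0,"slide":[0.018,-0.031,0.002],"turn":0},{"hand":0,"slide":[0.016,-0.028,0.002],"turn":0},{"hand":0,"slide":[0,0,0.005],"turn":0},{"hand":0,"slide":[0,0,0.005],"turn":0},{"hand":0,"slide":[0,0,0.005],"turn":0},{"hand":0,"slide":[0,0,0],"turn":0},{"hand":0,"slide":[0,0,0],"turn":0}]'
python3 -c "
from h import *
go(518,-29,165)
cv2.imwrite('pics/w1.png',env.grab_frame('wrist'));cv2.imwrite('pics/s1.png',env.grab_frame('side'))"
```

```text
clock: 2.1
position: [516.2, -20.3, 195.6]
tool_rot: [[1.0, 0.029, -0.01], [0.029, -1.0, 0.008], [-0.01, -0.009, -1.0]]
ft_force: [0.1, 0.2, 0.6]
opening: 0.001
t 2.1 p [516.2 -20.3 195.6] yaw 0.029 F [0.1 0.2 0.6] slide mm [ 1.9  9.  30.5]
```

View pics/w1.png

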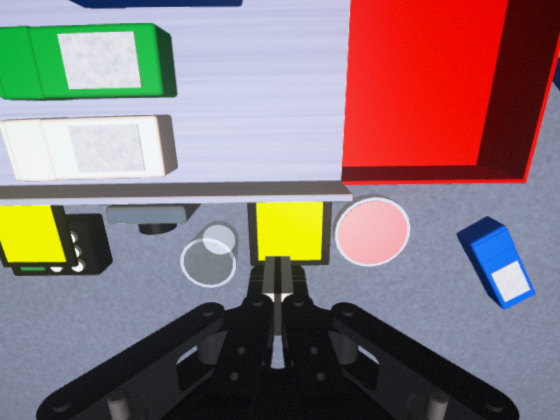

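View pics/s1.png

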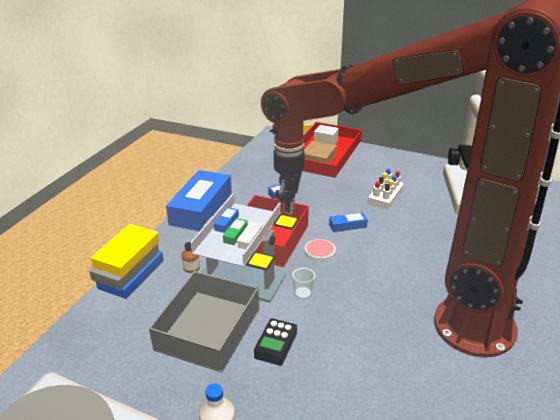

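The fingertips at (277,262) in the wrist view are just robot-side of the right tab's pad at (290,230), and nothing has been disturbed. I'll press now.

```bash
python3 -m jog '[{"hand":0,"slide":[0.003,0.006,0.008],"turn":0},{"hand":0,"slide":[0.0,0.0,0.010],"turn":0},{"hand":0,"slide":[0,0,0.008],"turn":0},{"hand":0,"slide":[0,0,0.006],"turn":0},{"hand":0,"slide":[0,0,0.006],"turn":0},{"hand":0,"slide":[0,0,0.006],"turn":0},{"hand":0,"slide":[0,0,0.006],"turn":0},{"hand":0,"slide":[0,0,0.006],"turn":0},{"hand":0,"slide":[0,0,0.006],"turn":0},{"hand":0,"slide":[0,0,0.0],"turn":0}]'
python3 -c "
from h import *
go(518,-25,120)"
```

```text
clock: 3.2
position: [521.7, -25.7, 133.9]
tool_rot: [[1.0, 0.027, -0.005], [0.028, -1.0, 0.011], [-0.004, -0.011, -1.0]]
ft_force: [-0.5, -0.2, -0.3]
opening: -0.001
t 3.2 p [521.7 -25.7 133.9] yaw 0.028 F [-0.5 -0.2 -0.3] slide mm [-3.6 -0.7 13.9]
```

```bash
python3 -c "
from h import *
S=env.grab_frame('side')
cv2.imwrite('pics/s2.png',cv2.resize(S[150:320,150:350],(700,595)))"
```

```text
(no output)
```

View pics/s2.png

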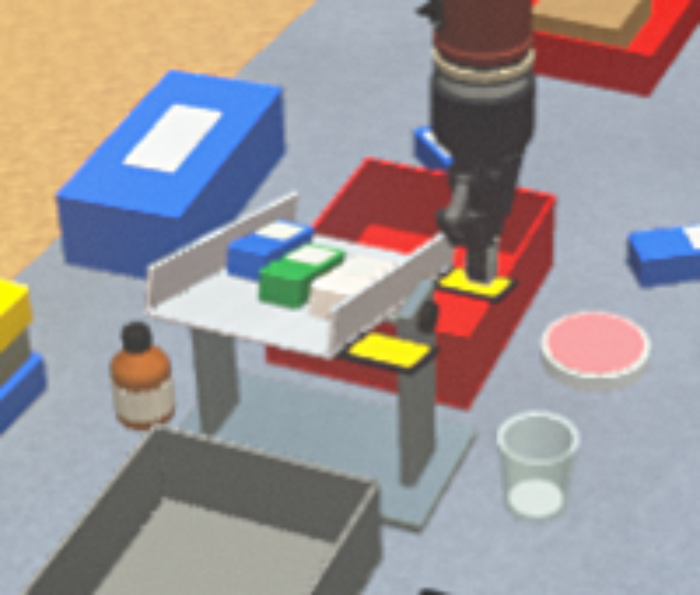

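The tray is tilting right end down, with the fingers on the right tab at (480,280) and the mailers not yet sliding. I'll press further.

```bash
python3 -m jog '[{"hand":0,"slide":[-0.002,0,0.006],"turn":0},{"hand":0,"slide":[0,0.0,0.006],"turn":0},{"hand":0,"slide":[0,0,0.005],"turn":0},{"hand":0,"slide":[0,0,0],"turn":0},{"hand":0,"slide":[0,0,0],"turn":0},{"hand":0,"slide":[0,0,0],"turn":0},{"hand":0,"slide":[0,0,0],"turn":0},{"hand":0,"slide":[0,0,0],"turn":0},{"hand":0,"slide":[0,0,0],"turn":0},{"hand":0,"slide":[0,0,0],"turn":0}]'
python3 -c "
from h import *
go(518,-25,120)
S=env.grab_frame('side')
cv2.imwrite('pics/s3.png',cv2.resize(S[150:320,150:350],(700,595)))"
```

```text
clock: 4.25
position: [522.6, -25.9, 118.9]
tool_rot: [[1.0, 0.028, 0.003], [0.028, -1.0, 0.01], [0.003, -0.01, -1.0]]
ft_force: [0.2, 0.4, 0.9]
opening: -0.001
t 4.25 p [522.6 -25.9 118.9] yaw 0.028 F [0.2 0.4 0.9] slide mm [-4.5 -1.  -1.1]
```

View pics/s3.png

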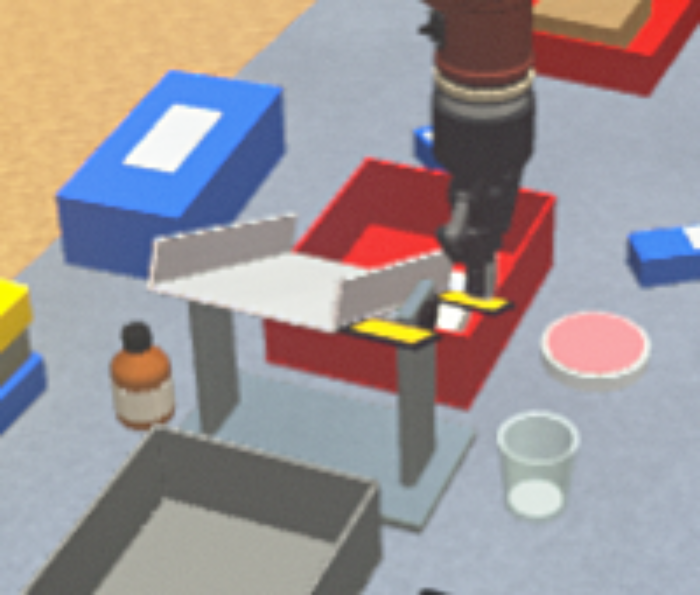

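The tray floor looks empty. I'll lift off and check.

```bash
python3 -m jog '[{"hand":0,"slide":[0,0,-0.010],"turn":0},{"hand":0,"slide":[0,0,-0.025],"turn":0},{"hand":0,"slide":[0,0,-0.025],"turn":0},{"hand":0,"slide":[0,0,-0.025],"turn":0},{"hand":0,"slide":[0,0,-0.025],"turn":0},{"hand":0,"slide":[0,0,-0.020],"turn":0},{"hand":0,"slide":[-0.003,0,0],"turn":0},{"hand":0,"slide":[0,0,0],"turn":0},{"hand":0,"slide":[0,0,0],"turn":0},{"hand":0,"slide":[0,0,0],"turn":0}]'
python3 -c "
from h import *
go(511,145,240)
S=env.grab_frame('side');T=env.grab_frame('top')
cv2.imwrite('pics/s4.png',S);cv2.imwrite('pics/t4.png',T)
cv2.imwrite('pics/st4.png',np.vstack([cv2.resize(S[170:300,150:370],(500,295)),cv2.resize(T[150:280,110:330],(500,295))]))"
```

```text
clock: 5.3
position: [513.3, -26.4, 249.8]
tool_rot: [[1.0, 0.028, -0.012], [0.028, -1.0, 0.012], [-0.011, -0.012, -1.0]]
ft_force: [0.3, -0.6, -1.1]
opening: 0.002
t 5.3 p [513.3 -26.4 249.8] yaw 0.028 F [ 0.3 -0.6 -1.1] slide mm [   2.6 -171.3   11.8]
```

View pics/st4.png

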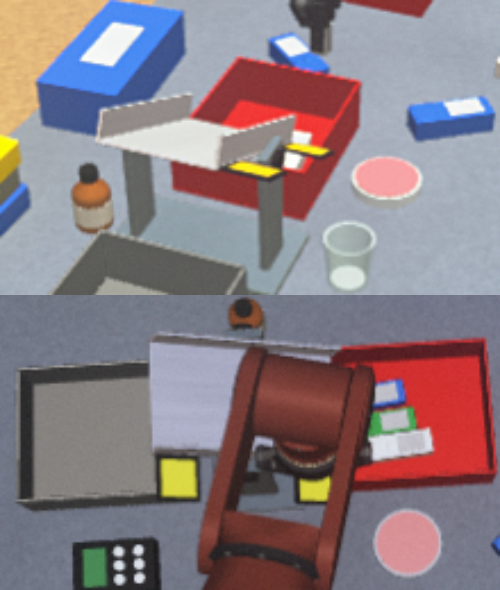

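The mailers are in the red bin; the top-view part of the crop shows blue (388,392), green (392,420) and white (402,443). I'll move over to the raised left tab.

```bash
python3 -m jog '[{"hand":0,"slide":[0,-0.034,0],"turn":0},{"hand":0,"slide":[0,-0.034,0],"turn":0},{"hand":0,"slide":[0,-0.034,0],"turn":0},{"hand":0,"slide":[0,-0.034,0],"turn":0},{"hand":0,"slide":[0,-0.034,0],"turn":0},{"hand":0,"slide":[0,0,0],"turn":0},{"hand":0,"slide":[0,0,0],"turn":0},{"hand":0,"slide":[0,0,0],"turn":0},{"hand":0,"slide":[0,0,0],"turn":0},{"hand":0,"slide":[0,0,0],"turn":0}]'
python3 -c "
from h import *
go(511,145,220)
S=env.grab_frame('side');T=env.grab_frame('top')
cv2.imwrite('pics/st5.png',np.vstack([cv2.resize(S[170:300,150:370],(500,295)),cv2.resize(T[150:280,110:330],(500,295))]))"
```

```text
clock: 6.4
position: [506.1, 145.7, 244.1]
tool_rot: [[0.999, 0.022, -0.024], [0.022, -1.0, 0.009], [-0.024, -0.01, -1.0]]
ft_force: [-1.1, 0.6, 0.2]
opening: 0.003
t 6.4 p [506.1 145.7 244.1] yaw 0.022 F [-1.1  0.6  0.2] slide mm [ 5.5  1.  24. ]
```

View pics/st5.png

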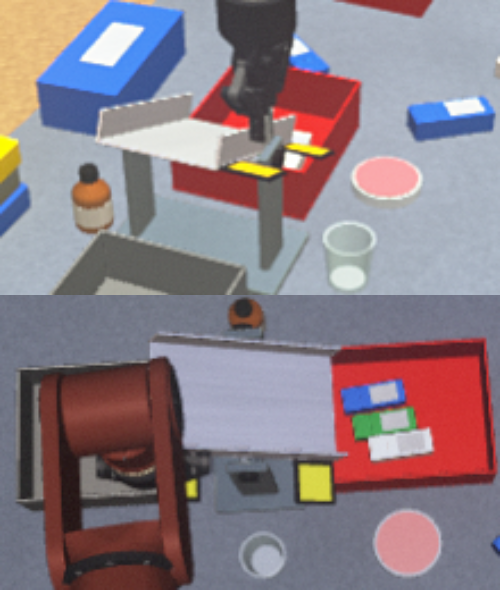

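All three mailers lie flat in the red bin, at (373,395), (384,423) and (400,444), and the tray is empty. Now I'll press the left tab down to level.

```bash
python3 -m jog '[{"hand":0,"slide":[0.005,0,0.016],"turn":0},{"hand":0,"slide":[0,0,0.012],"turn":0},{"hand":0,"slide":[0,0,0.008],"turn":0},{"hand":0,"slide":[0,0,0.007],"turn":0},{"hand":0,"slide":[0,0,0.007],"turn":0},{"hand":0,"slide":[0,0,0.007],"turn":0},{"hand":0,"slide":[0,0,0.006],"turn":0},{"hand":0,"slide":[0,0,0.005],"turn":0},{"hand":0,"slide":[0,0,0],"turn":0},{"hand":0,"slide":[0,0,0],"turn":0}]'
python3 -c "
from h import *
go(511,145,160)
S=env.grab_frame('side')
cv2.imwrite('pics/s6.png',cv2.resize(S[150:320,150:350],(700,595)))"
```

```text
clock: 7.5
position: [513.9, 146.7, 178.5]
tool_rot: [[1.0, 0.019, -0.013], [0.019, -1.0, 0.013], [-0.013, -0.013, -1.0]]
ft_force: [-0.3, 0.8, 4.4]
opening: 0.004
t 7.5 p [513.9 146.7 178.5] yaw 0.019 F [-0.3  0.8  4.4] slide mm [-2.7  1.9 18.5]
```

View pics/s6.png

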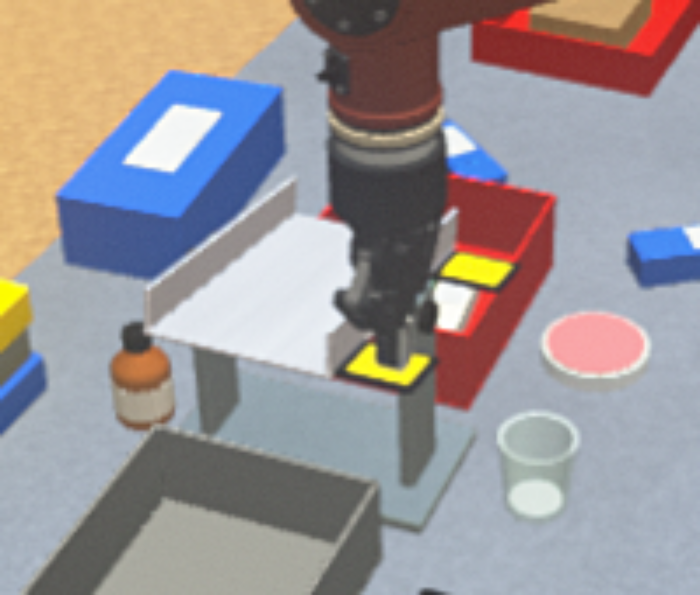

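The tray is coming back level, with the fingers on the left pad at (395,365). There are about 18 mm left to go.

```bash
python3 -m jog '[{"hand":0,"slide":[0,0,0.004],"turn":0},{"hand":0,"slide":[0,0,0.004],"turn":0},{"hand":0,"slide":[0,0,0.004],"turn":0},{"hand":0,"slide":[0,0,0.003],"turn":0},{"hand":0,"slide":[0,0,0.002],"turn":0},{"hand":0,"slide":[0,0,0],"turn":0},{"hand":0,"slide":[0,0,0],"turn":0},{"hand":0,"slide":[0,0,0],"turn":0},{"hand":0,"slide":[0,0,0],"turn":0},{"hand":0,"slide":[0,0,0],"turn":0}]'
python3 -c "
from h import *
go(511,145,160)
S=env.grab_frame('side');T=env.grab_frame('top')
Y=((22,120,120),(35,255,255))
print(blobs(S,*Y),blobs(T,*Y))"
```

```text
clock: 8.55
position: [514.2, 148.1, 161.6]
tool_rot: [[1.0, 0.019, -0.011], [0.019, -1.0, 0.015], [-0.011, -0.016, -1.0]]
ft_force: [-0.5, 1.7, 3.7]
opening: -0.001
t 8.55 p [514.2 148.1 161.6] yaw 0.019 F [-0.5  1.7  3.7] slide mm [-3.2  3.   1.6]
[(array([286. , 221.1]), [276, 215, 21, 13, 178]), (array([124.9, 249.5]), [91, 223, 68, 54, 2089]), (array([260. , 260.3]), [249, 252, 24, 15, 169])] [(array([186. , 110.3]), [158, 93, 57, 35, 1807]), (array([557., 128.]), [555, 110, 5, 38, 79]), (array([251. , 229.5]), [243, 221, 17, 18, 252])]
```

The right pad is about 0.5 px (roughly 1 mm) below its original level position, so I'll press a further 1.2 mm.

```bash
python3 -m jog '[{"hand":0,"slide":[0,0,0.0012],"turn":0},{"hand":0,"slide":[0,0,0],"turn":0},{"hand":0,"slide":[0,0,0],"turn":0},{"hand":0,"slide":[0,0,0],"turn":0},{"hand":0,"slide":[0,0,0],"turn":0},{"hand":0,"slide":[0,0,0],"turn":0},{"hand":0,"slide":[0,0,0],"turn":0},{"hand":0,"slide":[0,0,0],"turn":0},{"hand":0,"slide":[0,0,0],"turn":0},{"hand":0,"slide":[0,0,0],"turn":0}]'
python3 -c "
from h import *
go(511,145,160)
S=env.grab_frame('side')
Y=((22,120,120),(35,255,255))
print(blobs(S,*Y))"
```

```text
clock: 9.65
position: [514.2, 148.0, 160.4]
tool_rot: [[1.0, 0.019, -0.011], [0.019, -1.0, 0.015], [-0.011, -0.016, -1.0]]
ft_force: [-0.6, 1.2, 3.7]
opening: -0.003
t 9.65 p [514.2 148.  160.4] yaw 0.019 F [-0.6  1.2  3.7] slide mm [-3.2  2.9  0.4]
[(array([286.1, 220.7]), [276, 215, 21, 12, 180]), (array([124.9, 249.5]), [91, 223, 68, 54, 2091]), (array([260. , 260.9]), [249, 253, 24, 15, 171])]
```

The right pad is now at (286.1,220.7) against (286.0,220.6) at the start, so the tray is level. I'll lift straight up and back off.

```bash
python3 -m jog '[{"hand":0,"slide":[0,0,-0.008],"turn":0},{"hand":0,"slide":[0,0,-0.020],"turn":0},{"hand":0,"slide":[0,0,-0.030],"turn":0},{"hand":0,"slide":[0,0,-0.030],"turn":0},{"hand":0,"slide":[0,0,-0.030],"turn":0},{"hand":0,"slide":[-0.02,0,-0.010],"turn":0},{"hand":0,"slide":[-0.03,0,0],"turn":0},{"hand":0,"slide":[-0.03,0,0],"turn":0},{"hand":0,"slide":[-0.02,0,0],"turn":0},{"hand":0,"slide":[0,0,0],"turn":0}]'
python3 -c "
from h import *
go(511,145,160)
S=env.grab_frame('side');T=env.grab_frame('top')
Y=((22,120,120),(35,255,255))
print(blobs(S,*Y),blobs(T,*Y))
cv2.imwrite('pics/st7.png',np.vstack([cv2.resize(S[170:300,150:370],(500,295)),cv2.resize(T[150:280,110:330],(500,295))]))"
```

```text
clock: 10.7
position: [408.3, 138.2, 289.5]
tool_rot: [[1.0, 0.017, -0.026], [0.017, -1.0, 0.002], [-0.026, -0.002, -1.0]]
ft_force: [0.6, -0.1, 0.2]
opening: 0.001
t 10.7 p [408.3 138.2 289.5] yaw 0.017 F [ 0.6 -0.1  0.2] slide mm [106.1  -4.7 126.8]
[(array([286. , 220.6]), [276, 215, 21, 12, 179]), (array([124.9, 249.5]), [91, 223, 68, 54, 2087]), (array([260.4, 259.8]), [249, 253, 24, 15, 239])] [(array([186., 110.]), [158, 93, 57, 35, 1776]), (array([556.8, 128. ]), [555, 110, 5, 38, 69]), (array([251.1, 229.4]), [243, 221, 17, 17, 251]), (array([190.4, 232.5]), [185, 225, 11, 17, 136])]
```

View pics/st7.png

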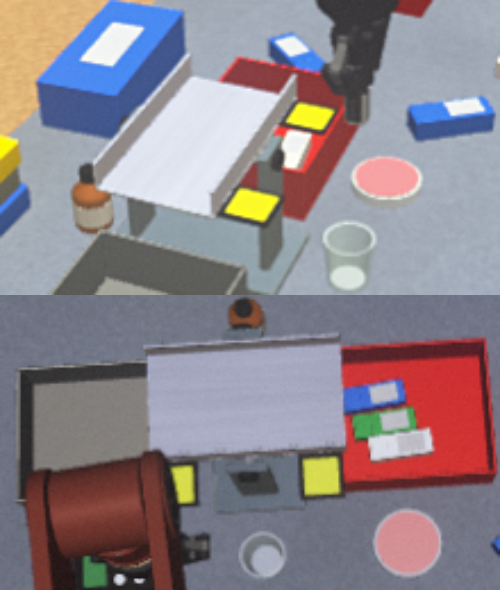

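The tray is level, with its pads back at the starting pixels, and it's empty. All three mailers are in the red bin, the jar, bottle and dish haven't moved, and the arm is clear.

```bash
python3 -c "
from plant import env
print(env.finish_job())"
```

```text
the job is handed in; nothing more can be done
None
```

The tray has been tipped into the red bin and pushed back level, and the job is handed in at about 10.8 s on the robot's clock.

**What I did:** I pressed the right tab with the fingers shut until all three mailers slid off into the red bin beside the tray. I then pressed the left tab until the tray was level, and lifted clear. I never touched the mailers.

**Last checks:**
- **Mailers:** blue, green and white all lie in the red bin, and the tray is empty.
- **Tray:** both pads are within 0.1 px of where they started in the side view. The tray was about 1 mm low at first, so I pressed a little further to correct it.
- **Other things:** the jar, bottle and petri dish look unmoved. The arm hid most of the counter in the last top view, so I could not check it there, and the dropper rack was outside the last crops. The arm passed well above the rack and stayed high near the counter.
- **Force:** the highest force reading at the end of a move was about 4.4 N.

No check failed or disagreed.

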